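Clear the chest lid, then hold it open at the red index

TASK

The blue bearing block is in the way on the sprung green lid of the brown parts chest: with the lid still shut, pick the block off and set it gently (no dropping) on its base inside the green tray. Then lift the lid by its wire handle against the spring until the yellow stripe on the lid lines up with the red index arm beside it, and keep holding it there: the program finishes with the gripper still holding the handle and the lid still at the index. Do not shift the red index arm or the other things on the bench.

Things in the scene. Friction and masses are not known exactly. Their poses are not given: they have to be found in the camera images.
- chest: brown open-topped steel parts chest fixed to the bench, 220 (x) by 220 (y) by 90 mm high; origin at the centre of its underside; its +x points to the hinge side (away from the robot), the lid opens at its -x side. On its -y side (138 mm from the middle) a thin steel arc rail of 170 mm radius stands up to 240 mm above the bench
- lid (a joint): opening angle of the green lid (220 by 220 by 8 mm plate lying on the chest, top face 98.5 mm above the bench when shut), rad: 0 shut, grows as the front (-x) edge rises, stop at 1.3. A spring and its weight (0.56 kg) pull it shut at all times: lifting straight up on the handle takes about 6 N when shut, rising to 13 N at 0.75 rad
- lid_hinge (a point): point on the lid's hinge line, in the middle of the chest's far (+x) top edge, 90.5 mm above the bench; the axis runs along the chest's y; its x axis turns with the lid, and the lid reaches from it to its own -x
- lid_handle (a point): steel wire bail handle on the lid near its front edge; the point lies at the centre of its round grip bar (10 mm thick, 100 mm long, along the chest's y; legs at both ends), which in the lid's own frame lies 205 mm from the hinge line towards -x and 48 mm above the level of the hinge line: 40 mm clear above the lid's top. The bar may turn between the fingers as the lid rises
- lid_stripe (a point): front end of the yellow stripe on the lid's top face along its -y edge, 190 mm from the hinge line
- index (a joint): angle of the red index arm, rad, about the same hinge line and in the same sense as the lid: the lid is at the mark when both angles are equal. Between 0.4 and 0.75; stiff, stays where it is set
- index_hinge (a point): root of the red index arm on the hinge line, 122 mm to the chest's -y side; its x axis turns with the arm, which reaches towards its own -x
- index_tip (a point): tip of the red index arm (12 mm wide, 8 mm thick), on its top face, 190 mm from the hinge line
- bearing: blue cast pillow-block bearing standing on the lid, 0.28 to 0.56 kg; base 110 (x) by 30 (y) by 12 mm, upright round housing 58 mm across and 30 mm thick along y, top 62 mm above the base; flat faces at y = +-15 mm; origin at the centre of its underside
- tray: green open steel tray fixed to the bench, 220 (x) by 180 (y) by 40 mm, walls and floor 4 to 5 mm; origin at the centre of its underside; to the left or to the right of the chest
- bush: brass bush, 28 mm across, 22 mm high, lying in the tray's +x +y corner; it may be moved
- vice: blue bench vice fixed to the bench on the other side of the chest from the tray, 170 by 112 by 102 mm
- tin: yellow tin, 66 mm across, 90 mm high; bystander; origin at its underside
- jar: amber jar, 64 mm across, 100 mm high; bystander; origin at its underside
- mug: white mug, 76 mm across, 90 mm high; bystander; origin at its underside
- roller: flat steel ring, 80 mm across, 22 mm high; bystander; origin at its underside
- driver: screwdriver lying on the bench, 200 mm long; bystander
- spanner: wrench lying on the bench, 200 mm long; bystander
Not all that is in view belongs to the job. Of the things like the bearing, leave any that is orange or turquoise; of the rest the smaller one is meant.

How it is judged:
On the way, in this order (a step that is already met when the one before it is completed fails the run):
1. the bearing block stands on its base in the tray, let go, with the lid still shut (x of bearing in the frame of tray between -0.1 and 0.1 m and y of bearing in the frame of tray between -0.08 and 0.08 m and z of bearing in the frame of tray below 0.02 m and angle between bearing's own z axis and vertical below 0.15 rad and contact force between the fingers and bearing below 0.2 N and value of joint lid below 0.05 rad and linear speed of bearing below 0.03 m/s), for 0.2 s.
2. the lid is held by its handle at the red index (angle between the x axis of lid_hinge and the x axis of index_hinge, either way round below 0.06 rad and (contact force between the fingers and lid_c1 above 1.5 N or contact force between the fingers and lid_c2 above 1.5 N or contact force between the fingers and lid_c3 above 1.5 N)), for 0.3 s.
At the end, for the whole second after the job is handed in: the fingers hold the handle (contact force above 1.5 N) with the lid within 0.06 rad (about 11 mm at the stripe's front end) of the red index arm and still; the bearing block stands on its base (within 0.15 rad) on the tray's floor, let go (all of step 2 and x of bearing in the frame of tray between -0.1 and 0.1 m and y of bearing in the frame of tray between -0.08 and 0.08 m and z of bearing in the frame of tray below 0.02 m and angle between bearing's own z axis and vertical below 0.15 rad and contact force between the fingers and bearing below 0.2 N and velocity of joint lid between -0.05 and 0.05 rad/s); the arm keeps its last pose, push and grip.
It fails at once if the lid is raised before the bearing block is in the tray (value of joint lid above 0.1 rad and horizontal distance between bearing and tray above 0.14 m).
It fails at once if the bearing block is dropped (falls freely from more than about 3 cm) (linear speed of bearing above 0.75 m/s and contact force between the fingers and bearing below 0.1 N).
It fails at once if the red index arm is shifted (distance of index_tip from where it was at the start of the episode above 0.01 m).
It fails at once if a bystander is moved more than 4 cm (distance of any of tin, jar, mug, roller, driver, spanner from where it was at the start of the episode above 0.04 m).
It also fails if it takes over 56 s, if anything falls off the work surface, if the arm or the gripper's body presses on something with over 40 N, if the wrist force passes 120 N, or if a joint passes its speed limit or range.

ROBOT

A 6-joint arm with a two-finger parallel gripper is mounted at the origin on the work surface. World frame = base frame: x ahead of the robot, y to its left, z up, the work surface at z = 0. Lengths are in m, angles in rad, forces in N, time in s.
With the tool pointing down it reaches from about 0.225 to 0.875 m from the base axis. Payload 3.4 kg.
Tool frame: the origin (TCP) lies where the fingers leave the gripper's body, on its centre line; the fingertips stand 73 mm ahead of it and the grasp point (between the pads) lies 54 mm ahead of it; x points along the fingers, y is the direction in which the jaws open and shut, and the axes are right-handed (so a half turn about x gives the same grasp; the last joint's range is limited). The gripper opens to 85 mm and grips with 20 to 120 N. Pads are 22 mm wide; open, the fingers measure 114 mm over their backs; the gripper's body (76 mm by 85 mm) begins 54 mm behind the grasp point. The pads swing forward as they close: fully open they stand 13 mm farther back than shut.
Start: joints at [1.051, 0.276, 1.505, -0, 1.361, -0.121], TCP at [0.223, 0.53, 0.304] pointing down, gripper open.
Joint ranges: [-2.89, 2.89], [-0.75, 2.08], [0.22, 2.7], [-1.18, 4.32], [0.11, 2.71], [-2.7, 2.7]. Speed limits (rad/s): [2.57, 2.57, 3.14, 3.14, 3.14, 3.14].

INTERFACE

Orientations are given as a unit quaternion [w, x, y, z].
In Python, from rig import manip gives the robot as it stands.
- The arm moves only by the tool play_rows, never from a script. Its argument "steps" is a list of rows, each a list of 5 numbers: the closure, from 0 (fully open) to 1 (shut), then the shift along the tool's x, y, z as a fraction of full scale, then the turn about the tool's x as a fraction of full scale. In form: [[grip, tx, ty, tz, twist], ...]. A call has 1 to 20 rows; each row shifts and turns the commanded pose from where the row before left it, along the tool's axes as they then stand; what a row does not reach is not made up. Full scale, the value 1, is 0.03 m for a shift and 6 degrees for a turn. A row lasts 1/10 s, in which the tool goes at most 50 mm and 8.59 degrees, less where a joint would pass 70% of its speed; a pose out of reach is approached as far as the arm can. A call with a number of a shift or a turn outside -1 to 1 is refused whole. A call with a gripper value outside its range is refused whole. The fingers move at their own pace and stop on an object; "newtons" is the grip in N (left out, the last holds). Time passes only in rows, so rows that do not move let the fingers close. It gives the time, the measured TCP pose, the force and the opening at its end, in the units of the state.
- manip.get_state(): the state, without advancing time (a new reading comes with each control period).
- manip.get_image(name): name is "scene" or "top" or "wrist"; returns (picture, depth): 420x560x3 uint8, red, green, blue; 420x560 float32, m along the optical axis (not along the pixel's ray), 0 where there is no reading.
- manip.camera_model(name): a dict with "mtx" (3x3 intrinsics, pixels), "R" (3x3) and "t" (3): a world point X has camera coordinates R X + t. Camera axes: x right, y down, z forward; pixel columns grow to the right and rows downward; lengths in m; the calibration is good to about 2 mm. A picture is of the moment at which its call begins: read the wrist's pose just before it. camera_model takes no time and is no camera call; for the wrist camera it gives the pose at the moment of the call.
- manip.sign_off(): hands the job in, once; it reports no verdict.
Trained networks look in the newest picture that a camera, given by its name, has taken for a name from the list of things; names that differ only in an ending like _2 or _b are one class to them, and where a whole thing is asked for, a point or a joint stands for the part that bears it (a point fixed in the world has none). Each returns a list of dicts, best first, with "conf" (0 to 1); they miss things now and then, are a little off and sometimes report something else, mostly with a low value. They report only what shows in the picture. A call takes as long as a camera call. They do not tell look-alikes from the thing itself.
- manip.regions_of(camera, query): "mask" (420x560 bool, what is visible of it).
- manip.mark_of(camera, query): "location" ([x, y, z] in m, in the coordinates of the camera as it stood for that picture, good to about 4 mm: a listed point, or the origin of a listed thing).
The state is a dict: "clock": time; "qpos": joint angles; "qd": joint speeds; "effort": joint torques, N m; "position": TCP position; "ee_rot": TCP orientation; "contact_force": force on the tool from outside, world axes, zero at the start; "moment": the same for the moment, N m; "width": finger opening in m.
Only numpy, scipy, OpenCV 4.12 (cv2) and the standard library are available. Lean on these libraries where they do the work, as an engineer would, in place of code of your own. Each camera call takes 0.05 s, during which the arm holds its last target.

## Working session

There is one attempt and no reset: what is moved stays moved. The work goes in short steps, Python scripts to look and compute and a tool call to move; the robot and the scene stay as the last step left them, time stands still between calls to the robot, and variables do not carry over. Pictures are saved under pics/ and viewed, and the job is handed in when it is done.

Besides the shell and the picture viewer there is one more tool, called after "Request:" as name([rows], argument=value, ...), one row to a line, values as JSON. play_rows: Moves the arm, as the interface text tells. Its arguments: {"type":"object","properties":{"steps":{"type":"array","items":{"type":"array","items":{"type":"number"}}},"newtons":{"type":"number"}},"required":["steps"]}

```bash
ls; mkdir -p pics; cat > h.py <<'E'
import numpy as np, cv2
from rig import manip
def snap(name,fn):
    im,d=manip.get_image(name); cv2.imwrite('pics/'+fn,im[:,:,::-1]); return im,d
def w(cam,p):
    m=manip.camera_model(cam); return np.array(m['R']).T@(np.array(p)-np.array(m['t']))
def cloud(cam,d):
    m=manip.camera_model(cam);K=np.array(m['mtx']);v,u=np.indices(d.shape)
    P=np.stack([(u-K[0,2])/K[0,0]*d,(v-K[1,2])/K[1,1]*d,d],-1)
    return (P-np.array(m['t']))@np.array(m['R'])
def px(cam,X):
    m=manip.camera_model(cam);c=np.array(m['R'])@np.array(X)+np.array(m['t']);q=np.array(m['mtx'])@c;return q[:2]/q[2]
E
python3 - <<'E'
from h import *
np.set_printoptions(precision=4,suppress=True)
s=manip.get_state();print(s)
for c in ['top','scene']:
    im,d=snap(c,c+'1.png')
    for n in ['bearing','tray','chest','lid_handle','index_tip','index_hinge','lid_stripe','lid_hinge']:
        for r in manip.mark_of(c,n)[:4]:
            X=w(c,r['location']);print(c,n,round(r['conf'],2),X,px(c,X).round())
E
```

```text
pics
{'clock': 0.0, 'qpos': array([ 1.051 ,  0.2766,  1.5061,  0.    ,  1.3607, -0.121 ]), 'qd': array([-0.0013,  0.0013,  0.0014,  0.0003, -0.0013,  0.0008]), 'effort': array([  0.0006, -41.6757, -24.5796,  -0.0001,   0.0109,   0.    ]), 'position': array([0.2231, 0.5295, 0.303 ]), 'ee_rot': array([ 0.6929,  0.1395,  0.6933, -0.1407]), 'contact_force': array([ 0.4858, -0.3196, -0.0685]), 'moment': array([-0.0002, -0.0731,  0.0054]), 'width': 0.0854816416937792}
top bearing 0.91 [0.5887 0.0721 0.0955] [265. 205.]
top bearing 0.83 [ 0.5506 -0.1952 -0.0032] [342. 220.]
top bearing 0.73 [0.4899 0.3967 0.0003] [173. 235.]
top bearing 0.72 [ 0.323   0.1073 -0.0021] [255. 284.]
top tray 0.69 [0.4869 0.3977 0.0026] [172. 236.]
top chest 0.87 [ 0.568   0.0367 -0.0003] [276. 214.]
top lid_handle 0.42 [0.5316 0.5269 0.0022] [136. 222.]
top index_tip 0.6 [ 0.4867 -0.0722  0.1716] [310. 236.]
top index_hinge 0.53 [ 0.6538 -0.1014  0.0912] [318. 187.]
top lid_stripe 0.59 [ 0.4692 -0.0512  0.0972] [302. 242.]
top lid_hinge 0.63 [0.676  0.0147 0.0957] [283. 179.]
scene bearing 0.92 [ 0.3267  0.102  -0.0011] [345. 205.]
scene bearing 0.81 [ 0.3332 -0.1347 -0.0008] [281. 180.]
scene bearing 0.63 [0.5922 0.073  0.0963] [301. 240.]
scene bearing 0.6 [ 0.548  -0.1976  0.0013] [231. 213.]
scene tray 0.61 [0.485  0.3915 0.001 ] [416. 280.]
scene chest 0.97 [0.564  0.0353 0.0015] [292. 247.]
scene lid_handle 0.78 [0.4704 0.0496 0.138 ] [314. 198.]
scene lid_handle 0.47 [ 0.5622  0.0371 -0.0015] [293. 247.]
scene index_tip 0.8 [ 0.4799 -0.0789  0.1723] [274. 175.]
scene index_tip 0.5 [0.592  0.0712 0.0967] [300. 240.]
scene index_hinge 0.76 [ 0.652  -0.1026  0.0937] [235. 230.]
scene lid_stripe 0.89 [ 0.4665 -0.0546  0.0964] [283. 194.]
scene lid_stripe 0.39 [0.5624 0.4581 0.0041] [432. 312.]
scene lid_hinge 0.8 [0.667  0.0155 0.096 ] [269. 251.]
```

View pics/top1.png

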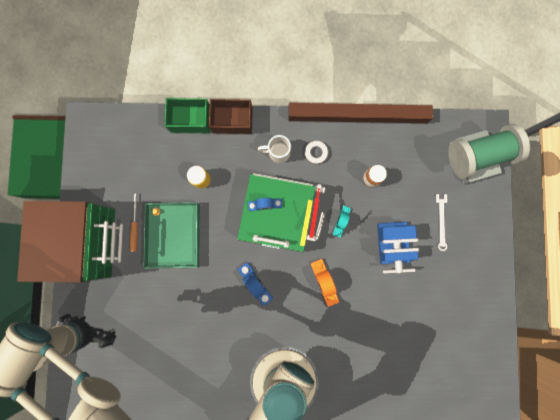

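View pics/scene1.png

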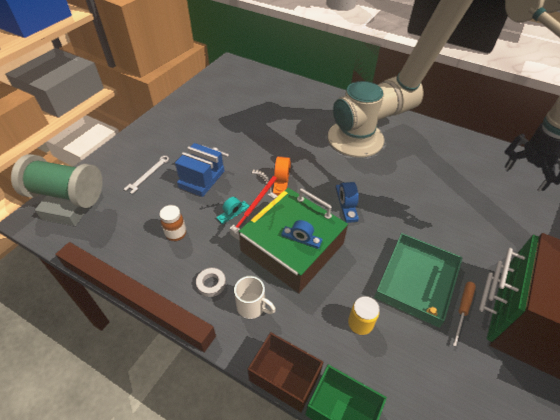

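Lookalikes (top view): blue on the lid (265,204), a bigger blue one on the bench (255,284), turquoise (342,220) and orange (325,283). I choose the blue one on the lid: it is the smaller blue and it is on the lid. I'll check it in a crop and measure poses.

```bash
python3 - <<'E'
from h import *
np.set_printoptions(precision=4,suppress=True)
im,d=snap('top','top2.png')
c=im[160:320,220:380];cv2.imwrite('pics/crop1.png',cv2.resize(c,(800,800),interpolation=cv2.INTER_CUBIC)[:600,:,::-1])
X=cloud('top',d)
hsv=cv2.cvtColor(im,cv2.COLOR_RGB2HSV)
def rect(m,n):
    p=X[m][:,:2].astype(np.float32); (cx,cy),(a,b),ang=cv2.minAreaRect(p)
    box=cv2.boxPoints(((cx,cy),(a,b),ang)); print(n,m.sum(),cx,cy,a,b,ang,'zmax',X[m][:,2].max(),'zmed',np.median(X[m][:,2])); return
for r in manip.regions_of('top','bearing'):
    m=r['mask']&(d>0); print(r['conf']); rect(m,'bearing')
blue=(hsv[...,0]>100)&(hsv[...,0]<125)&(hsv[...,1]>120)
b=blue&(X[...,2]>0.1)&(abs(X[...,0]-.59)<.1)&(abs(X[...,1]-.07)<.1); rect(b,'bear blue on lid')
p=X[b][:,:2];pc=p-p.mean(0);u,s,v=np.linalg.svd(pc,full_matrices=False);print('pca',v[0],np.degrees(np.arctan2(v[0][1],v[0][0])),p.mean(0),(pc@v[0]).min(),(pc@v[0]).max())
lid=(abs(X[...,2]-.0985)<.006)&(abs(X[...,0]-.57)<.18)&(abs(X[...,1]-.04)<.2)&(hsv[...,0]>45)&(hsv[...,0]<85)&(hsv[...,1]>80)
rect(lid,'lid')
t=(hsv[...,0]>60)&(hsv[...,0]<90)&(hsv[...,1]>80)&(abs(X[...,0]-.49)<.16)&(abs(X[...,1]-.39)<.14)
rect(t,'tray')
red=((hsv[...,0]<6)|(hsv[...,0]>174))&(hsv[...,1]>150)&(abs(X[...,0]-.56)<.16)&(X[...,1]>-.16)&(X[...,1]<0)&(X[...,2]>.09)
q=X[red];print(len(q));
l,r,_=0,0,0
# dir
pc=q-q.mean(0);u,s,v=np.linalg.svd(pc,full_matrices=False);print('red',v[0],q.mean(0),np.arctan2(abs(v[0][2]),np.hypot(*v[0][:2])))
E
```

```text
0.94
bearing 643 0.3331449627876282 -0.13673537969589233 0.16121573746204376 0.051979560405015945 23.136934280395508 zmax 0.09533203534204499 zmed 0.06063568751035273
0.83
bearing 324 0.5424326062202454 -0.1938684582710266 0.03891010582447052 0.11229369789361954 69.49349212646484 zmax 0.06868111014862842 zmed 0.026516905041163642
0.76
bearing 304 0.5883859395980835 0.07317239791154861 0.031026605516672134 0.10831065475940704 6.662006378173828 zmax 0.1667305069937315 zmed 0.14448352472294826
0.6
bearing 610 0.3256986141204834 0.10551511496305466 0.1532478630542755 0.04300793260335922 36.47430419921875 zmax 0.09416075192160989 zmed 0.060502086187269474
bear blue on lid 217 0.592790424823761 0.0730377808213234 0.03809751942753792 0.10784561932086945 8.579940795898438 zmax 0.1667305069937315 zmed 0.15377202822861818
pca [-0.1315  0.9913] 97.55831686885587 [0.5887 0.0712] -0.05256911487209155 0.055338325277578995
lid 3477 0.564692497253418 0.03530919551849365 0.21923096477985382 0.2184629738330841 80.2873306274414 zmax 0.10449780351335343 zmed 0.0990475344071149
tray 3306 0.4919505715370178 0.3940085768699646 0.2221023589372635 0.18054302036762238 1.600553035736084 zmax 0.0482255247278522 zmed 0.005631248845180313
164
red [-0.902   0.1556  0.4028] [ 0.5544 -0.0864  0.1422] 0.41458555120434987
```

View pics/crop1.png

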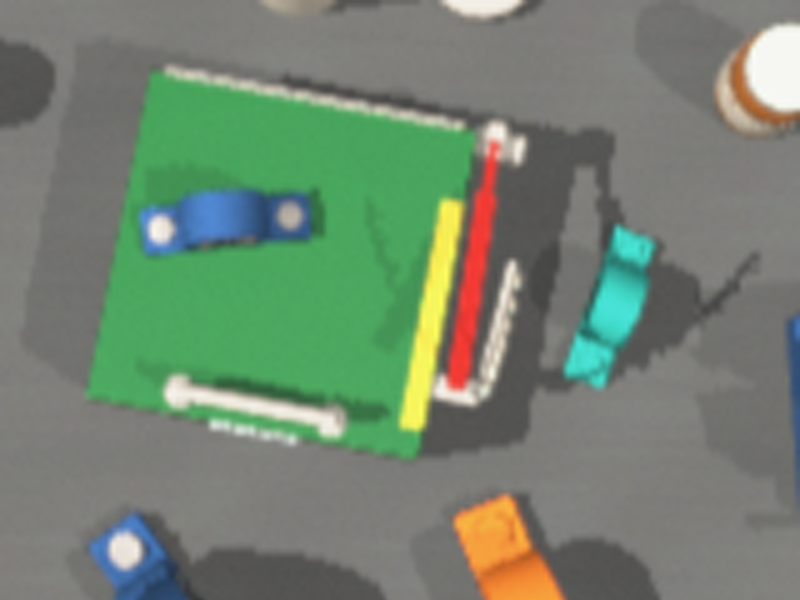

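The crop shows the blue block on the lid at crop (225,215), with the red arm, yellow stripe and handle bar clear of it. It is the small one: 110 mm long, against about 150 mm for the bench block. Next I plan the reach.

```bash
cat >> h.py <<'E'
from scipy.spatial.transform import Rotation as Ro
def plan(target,yang=None):
    """target TCP world; yang desired world angle deg of tool y (mod 180). prints units for twist then shift in new axes"""
    s=manip.get_state();q=s['ee_rot'];R=Ro.from_quat([q[1],q[2],q[3],q[0]]);M=R.as_matrix()
    cur=np.degrees(np.arctan2(M[1,1],M[0,1]));tw=0
    print('clock',s['clock'],'pos',s['position'],'toolx',M[:,0],'y ang',cur,'q6',s['qpos'][5],'width',s['width'],'F',s['contact_force'])
    if yang is not None:
        dl=(yang-cur+90)%180-90; tw=-dl  # tool x is down: + twist lowers world angle
        print('turn world',dl,'twist rows total',tw/6)
    d=np.array(target)-s['position']
    print('delta',d,'in tool axes now /0.03:',M.T@d/.03)
    M2=M@Ro.from_euler('x',tw,degrees=True).as_matrix()
    print('in tool axes after twist /0.03:',M2.T@d/.03, 'y ang after',np.degrees(np.arctan2(M2[1,1],M2[0,1])))
E
python3 - <<'E'
from h import *
np.set_printoptions(precision=4,suppress=True)
plan([.589,.0727,.29],7)
E
```

```text
clock 1.0 pos [0.2233 0.5299 0.3039] toolx [ 0.0001  0.0001 -1.    ] y ang 67.14643567347953 q6 -0.12095214473858751 width 0.08548282305911467 F [1.0071 0.2847 0.0094]
turn world -60.14643567347953 twist rows total 10.024405945579922
delta [ 0.3657 -0.4572 -0.0139] in tool axes now /0.03: [ 0.4636 -9.3093 17.1516]
in tool axes after twist /0.03: [ 0.4636 10.2416 16.6118] y ang after 6.999999796539949
```

Request:
play_rows([
  [0,0,0,0,1],
  [0,0,0,0,1],
  [0,0,0,0,1],
  [0,0,0,0,1],
  [0,0,0,0,1],
  [0,0,0,0,1],
  [0,0,0,0,1],
  [0,0,0,0,1],
  [0,0,0,0,1],
  [0,0,0,0,1],
], newtons=50)

```text
clock: 2.0
position: [0.2233, 0.5299, 0.3039]
ee_rot: [0.529, 0.469, 0.529, -0.469]
contact_force: [1.5, 0.4, 0.5]
width: 0.0854
```

Request:
play_rows([
  [0,0,0.3,0.5,0],
  [0,0,0.5,0.8,0],
  [0,0,0.6,0.95,0],
  [0,0,0.6,0.95,0],
  [0,0,0.6,0.95,0],
  [0,0,0.6,0.95,0],
  [0,0,0.6,0.95,0],
  [0,0,0.6,0.95,0],
  [0,0,0.6,0.95,0],
  [0,0,0.6,0.95,0],
  [0,0,0.6,0.95,0],
  [0,0,0.6,0.95,0],
  [0,0,0.6,0.95,0],
  [0,0,0.6,0.95,0],
  [0,0,0.6,0.95,0],
  [0,0,0.6,0.95,0],
  [0,0,0.6,0.95,0],
  [0,0,0.4,0.9,0],
  [0,0,0,0.2,0],
  [0,0,0,0,0],
])

```text
clock: 4.0
position: [0.5888, 0.0707, 0.3036]
ee_rot: [0.53, 0.468, 0.53, -0.468]
contact_force: [-0.1, -0.6, 0.9]
width: 0.0853
```

```bash
python3 - <<'E'
from h import *
np.set_printoptions(precision=4,suppress=True)
im,d=snap('wrist','w1.png')
for n in ['bearing','lid_handle']:
    for r in manip.mark_of('wrist',n)[:3]: print(n,r['conf'],w('wrist',r['location']))
X=cloud('wrist',d);hsv=cv2.cvtColor(im,cv2.COLOR_RGB2HSV)
b=(hsv[...,0]>100)&(hsv[...,0]<125)&(hsv[...,1]>120)&(X[...,2]>.102)&(X[...,2]<.175)&(d>0)&(X[...,0]>.52)&(X[...,0]<.66)&(X[...,1]>0)&(X[...,1]<.15)
p=X[b];print(len(p),p.min(0),p.max(0),cv2.minAreaRect(p[:,:2].astype(np.float32)))
t=p[p[:,2]>.15];print('top',len(t),cv2.minAreaRect(t[:,:2].astype(np.float32)))
plan([.589,.0727,.187],7)
E
```

```text
bearing 0.73 [ 0.3329 -0.1323 -0.0045]
bearing 0.69 [ 0.5442 -0.1918 -0.0009]
bearing 0.65 [ 0.3271  0.1059 -0.0019]
lid_handle 0.56 [0.4747 0.0508 0.1355]
4940 [0.5697 0.0183 0.1031] [0.6106 0.1296 0.1614] ((0.590212345123291, 0.07371854782104492), (0.029501546174287796, 0.10980501770973206), 6.926794052124023)
top 2655 ((0.5901445150375366, 0.07402689009904861), (0.02935902588069439, 0.04483167827129364), 6.740715980529785)
clock 4.15 pos [0.5882 0.073  0.304 ] toolx [-0.0006  0.0006 -1.    ] y ang 7.214328523931464 q6 -0.12031384066794427 width 0.08563521783818598 F [-0.2283  0.5891 -0.4403]
turn world -0.21432852393147073 twist rows total 0.03572142065524512
delta [ 0.0008 -0.0003 -0.117 ] in tool axes now /0.03: [3.9003 0.0271 0.0147]
in tool axes after twist /0.03: [3.9003 0.0272 0.0146] y ang after 7.000000029270516
```

View pics/w1.png

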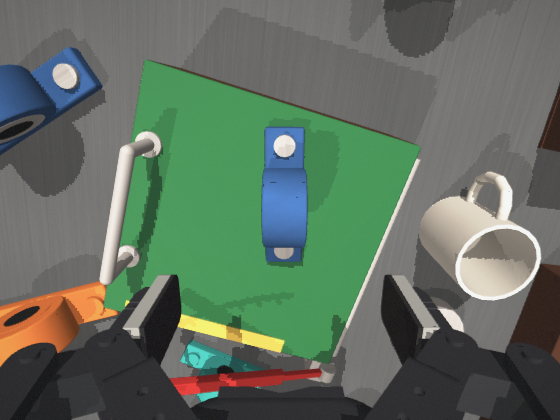

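The wrist view shows the block at (285,195), upright and aligned with the jaws. The measured footprint is 29.5 x 110 mm at (0.590, 0.074), yaw 7°. Next: descend and grip.

Request:
play_rows([
  [0,0.4,0.06,-0.03,0],
  [0,0.7,0,0,0],
  [0,0.8,0,0,0],
  [0,0.8,0,0,0],
  [0,0.6,0,0,0],
  [0,0.4,0,0,0],
  [0,0.2,0,0,0],
  [0,0,0,0,0],
  [1,0,0,0,0],
  [1,0,0,0,0],
  [1,0,0,0,0],
  [1,0,0,0,0],
  [1,0,0,0,0],
  [1,0,0,0,0],
  [1,0,0,0,0],
  [1,0,0,0,0],
], newtons=50)

```text
clock: 5.75
position: [0.5909, 0.0734, 0.1876]
ee_rot: [0.53, 0.468, 0.53, -0.468]
contact_force: [-2.2, -1.0, 5.6]
width: 0.0296
```

Request:
play_rows([
  [1,-0.1,0,0,0],
  [1,-0.3,0,0,0],
  [1,-0.6,0,0,0],
  [1,-0.8,0,0,0],
  [1,-0.8,0,0,0],
  [1,-0.6,0,0,0],
  [1,-0.3,0,0,0],
  [1,0,0,0,0],
])

```text
clock: 6.55
position: [0.5911, 0.0735, 0.2928]
ee_rot: [0.531, 0.468, 0.53, -0.467]
contact_force: [0.2, -0.8, -4.9]
width: 0.0294
```

```bash
python3 - <<'E'
from h import *
np.set_printoptions(precision=4,suppress=True)
im,d=snap('scene','s2.png')
cv2.imwrite('pics/s2c.png',cv2.resize(im[120:330,200:480],(800,600))[:,:,::-1])
X=cloud('scene',d)
for c in ['scene']:
    for r in manip.mark_of(c,'tray')[:2]: print(r['conf'],w(c,r['location']))
plan([.485,.394,.29],1.6)
E
```

```text
0.58 [0.4837 0.39   0.0039]
0.22 [ 0.6555 -0.1045  0.0915]
clock 6.65 pos [0.5902 0.0735 0.2908] toolx [-0.002   0.0001 -1.    ] y ang 7.151728005314256 q6 -0.11794703400734909 width 0.02926546373230987 F [-1.2048  0.0213 -5.0778]
turn world -5.55172800531426 twist rows total 0.92528800088571
delta [-0.1052  0.3205 -0.0008] in tool axes now /0.03: [  0.0349  -2.1488 -11.0371]
in tool axes after twist /0.03: [  0.0349  -3.2065 -10.7774] y ang after 1.5999886487672892
```

View pics/s2c.png

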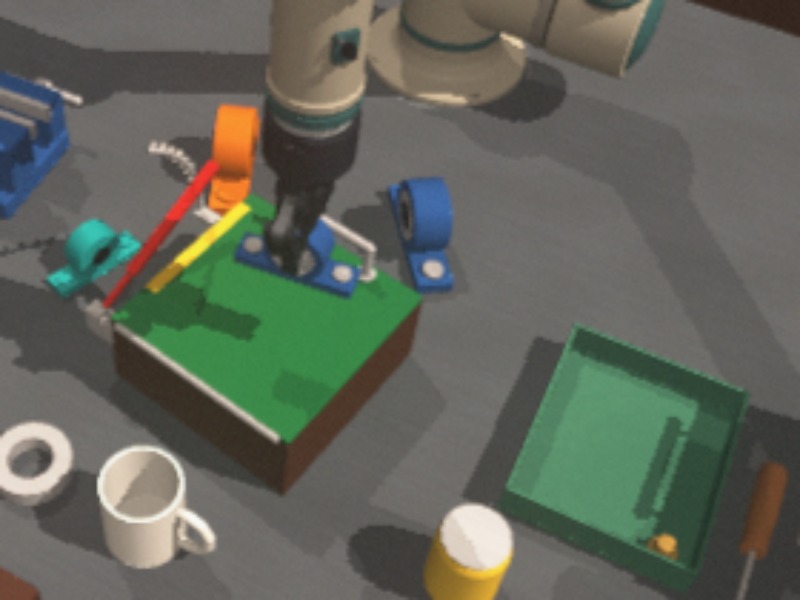

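The block is held level and clear of the lid (crop 300,265), weighing about 5 N. Next: carry it over the tray.

Request:
play_rows([
  [1,0,0,0,0.93],
  [1,0,0,-0.3,0],
  [1,0,-0.15,-0.6,0],
  [1,0,-0.3,-0.9,0],
  [1,0,-0.3,-0.9,0],
  [1,0,-0.3,-0.9,0],
  [1,0,-0.3,-0.9,0],
  [1,0,-0.3,-0.9,0],
  [1,0,-0.3,-0.9,0],
  [1,0,-0.3,-0.9,0],
  [1,0,-0.3,-0.9,0],
  [1,0,-0.3,-0.9,0],
  [1,0,-0.3,-0.9,0],
  [1,0,-0.05,-0.6,0],
  [1,0,0,-0.3,0],
  [1,0,0,0,0],
])

```text
clock: 8.25
position: [0.4861, 0.3956, 0.2913]
ee_rot: [0.507, 0.492, 0.507, -0.493]
contact_force: [-0.3, -1.0, -5.0]
width: 0.0295
```

```bash
python3 - <<'E'
from h import *
np.set_printoptions(precision=4,suppress=True)
im,d=snap('wrist','w2.png')
X=cloud('wrist',d);hsv=cv2.cvtColor(im,cv2.COLOR_RGB2HSV)
b=(hsv[...,0]>100)&(hsv[...,0]<125)&(hsv[...,1]>120)&(X[...,2]>.1)&(X[...,2]<.3)&(d>0)&(abs(X[...,1]-.4)<.15)
p=X[b];print(len(p),p.min(0),p.max(0),cv2.minAreaRect(p[:,:2].astype(np.float32)))
plan([.485,.394,.096],1.6)
E
```

```text
15950 [0.4627 0.3721 0.2023] [0.5015 0.4475 0.2979] ((0.48197996616363525, 0.4095187187194824), (0.03851115331053734, 0.07530683279037476), 1.3614628314971924)
clock 8.3 pos [0.4862 0.3945 0.2914] toolx [-0.0002 -0.0015 -1.    ] y ang 1.626258089458829 q6 0.5429425117112214 width 0.029487630083791388 F [ 0.6786 -0.1847 -3.8508]
turn world -0.026258089458835343 twist rows total 0.0043763482431392236
delta [-0.0012 -0.0005 -0.1954] in tool axes now /0.03: [ 6.5126 -0.0402  0.0071]
in tool axes after twist /0.03: [ 6.5126 -0.0402  0.0071] y ang after 1.6000000266534928
```

View pics/w2.png

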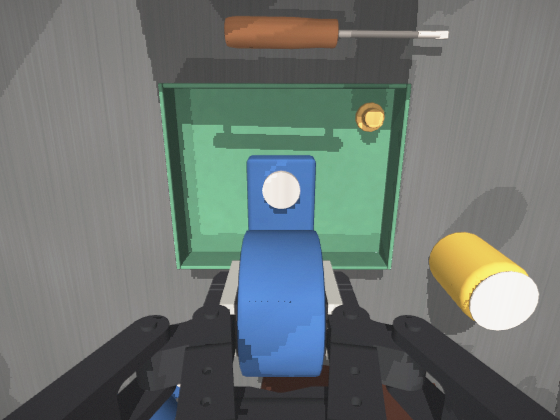

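The wrist view shows the block held square over the tray, with the bush at (370,117) well clear. Next: descend to just above the floor.

Request:
play_rows([
  [1,0.4,-0.02,0,0],
  [1,0.8,0,0,0],
  [1,0.9,0,0,0],
  [1,0.9,0,0,0],
  [1,0.9,0,0,0],
  [1,0.9,0,0,0],
  [1,0.7,0,0,0],
  [1,0.5,0,0,0],
  [1,0.3,0,0,0],
  [1,0.1,0,0,0],
  [1,0,0,0,0],
])

```text
clock: 9.4
position: [0.4856, 0.3942, 0.0998]
ee_rot: [0.507, 0.493, 0.507, -0.493]
contact_force: [0.0, -0.3, -4.1]
width: 0.0296
```

Request:
play_rows([
  [1,0.05,0,0,0],
  [1,0.05,0,0,0],
  [1,0,0,0,0],
])

```text
clock: 9.7
position: [0.4855, 0.3949, 0.0974]
ee_rot: [0.507, 0.493, 0.507, -0.493]
contact_force: [-0.2, 1.1, -4.0]
width: 0.0295
```

Request:
play_rows([
  [1,0.05,0,0,0],
  [1,0.05,0,0,0],
  [1,0,0,0,0],
])

```text
clock: 10.0
position: [0.4851, 0.3947, 0.0937]
ee_rot: [0.507, 0.493, 0.507, -0.493]
contact_force: [0.4, -0.1, -4.6]
width: 0.0291
```

Request:
play_rows([
  [1,0.03,0,0,0],
  [1,0.03,0,0,0],
  [1,0,0,0,0],
])

```text
clock: 10.3
position: [0.4853, 0.3947, 0.0935]
ee_rot: [0.507, 0.493, 0.507, -0.493]
contact_force: [-2.8, -2.9, 5.3]
width: 0.0294
```

Force has turned upward, so the block is on the floor. Release.

Request:
play_rows([
  [0.6,0,0,0,0],
  [0.4,0,0,0,0],
  [0.2,0,0,0,0],
  [0,0,0,0,0],
  [0,0,0,0,0],
  [0,0,0,0,0],
  [0,-0.3,0,0,0],
  [0,-0.6,0,0,0],
  [0,-0.9,0,0,0],
  [0,-0.9,0,0,0],
  [0,-0.9,0,0,0],
  [0,-0.9,0,0,0],
  [0,-0.9,0,0,0],
  [0,-0.4,0,0,0],
  [0,0,0,0,0],
])

```text
clock: 11.8
position: [0.486, 0.3952, 0.2685]
ee_rot: [0.507, 0.495, 0.506, -0.491]
contact_force: [0.8, 0.0, -0.0]
width: 0.0852
```

```bash
python3 - <<'E'
from h import *
np.set_printoptions(precision=4,suppress=True)
im,d=snap('wrist','w3.png')
X=cloud('wrist',d);hsv=cv2.cvtColor(im,cv2.COLOR_RGB2HSV)
b=(hsv[...,0]>100)&(hsv[...,0]<125)&(hsv[...,1]>120)&(X[...,2]>.008)&(X[...,2]<.1)&(d>0)&(abs(X[...,1]-.39)<.09)&(abs(X[...,0]-.49)<.1)
p=X[b];print(len(p),p.min(0),p.max(0),cv2.minAreaRect(p[:,:2].astype(np.float32)))
plan([.4712,.0512,.27],-9.7)
im,d=snap('scene','s3.png')
for r in manip.mark_of('scene','bearing'): print(r['conf'],w('scene',r['location']))
for r in manip.mark_of('scene','lid_handle'): print('h',r['conf'],w('scene',r['location']))
E
```

```text
3282 [0.4682 0.3373 0.0084] [0.4993 0.4469 0.0655] ((0.4838724136352539, 0.39207157492637634), (0.029512446373701096, 0.10924480855464935), 1.4483165740966797)
clock 11.85 pos [0.4853 0.3947 0.2666] toolx [ 0.0011  0.0007 -1.    ] y ang 1.5722262995042482 q6 0.5441889104738319 width 0.08565301968006334 F [-0.2159 -0.222  -0.7407]
turn world -11.27222629950424 twist rows total 1.8787043832507067
delta [-0.0141 -0.3435  0.0034] in tool axes now /0.03: [-0.1219 -0.785  11.4339]
in tool axes after twist /0.03: [-0.1219  1.4651 11.3668] y ang after -9.700002336968101
0.92 [ 0.3311 -0.1338  0.0034]
0.62 [0.4862 0.3946 0.0017]
0.58 [ 0.3276  0.1028 -0.0012]
0.57 [ 0.5455 -0.1987 -0.0036]
h 0.8 [0.4709 0.0486 0.1418]
h 0.74 [ 0.4658 -0.0504  0.0976]
h 0.51 [ 0.5618  0.0358 -0.0025]
```

View pics/w3.png

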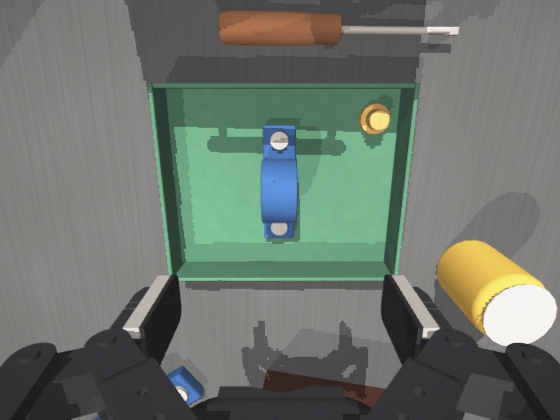

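The block stands in the middle of the tray at (280,185), top at 0.0655 m. Next, above the handle.

Request:
play_rows([
  [0,-0.1,0,0,0.94],
  [0,0,0,0,0.94],
  [0,0,0,0.4,0],
  [0,0,0.1,0.9,0],
  [0,0,0.1,0.9,0],
  [0,0,0.15,0.95,0],
  [0,0,0.15,0.95,0],
  [0,0,0.15,0.95,0],
  [0,0,0.15,0.95,0],
  [0,0,0.15,0.95,0],
  [0,0,0.15,0.95,0],
  [0,0,0.15,0.95,0],
  [0,0,0.15,0.95,0],
  [0,0,0.1,0.9,0],
  [0,0,0.1,0.5,0],
  [0,0,0,0.2,0],
  [0,0,0,0,0],
])

```text
clock: 13.7
position: [0.4742, 0.0488, 0.2685]
ee_rot: [-0.455, -0.54, -0.456, 0.541]
contact_force: [-0.3, -0.3, -0.4]
width: 0.0856
```

```bash
python3 - <<'E'
from h import *
np.set_printoptions(precision=4,suppress=True)
im,d=snap('wrist','w4.png')
X=cloud('wrist',d)
b=(X[...,2]>.125)&(X[...,2]<.155)&(d>0)&(abs(X[...,1]-.05)<.07)&(abs(X[...,0]-.471)<.035)
p=X[b];print(len(p),p.min(0),p.max(0),cv2.minAreaRect(p[:,:2].astype(np.float32)),np.percentile(p[:,2],98))
for r in manip.mark_of('wrist','lid_handle'): print('h',r['conf'],w('wrist',r['location']))
plan([.4712,.0512,.195],-9.7)
E
```

```text
2750 [ 0.4594 -0.0024  0.1254] [0.486  0.105  0.1444] ((0.4726542830467224, 0.051219113171100616), (0.10893591493368149, 0.010022967122495174), 80.1668930053711) 0.14334562108866247
h 0.74 [0.4763 0.0498 0.1347]
clock 13.8 pos [0.4746 0.0499 0.2688] toolx [-0.0008  0.0007 -1.    ] y ang -9.674002399903218 q6 0.12706726929659762 width 0.08550620952125125 F [ 0.048  -0.489  -0.0527]
turn world -0.025997600096786755 twist rows total 0.004332933349464459
delta [-0.0034  0.0013 -0.0738] in tool axes now /0.03: [ 2.4591 -0.1158 -0.0221]
in tool axes after twist /0.03: [ 2.4591 -0.1158 -0.0221] y ang after -9.70000000653192
```

View pics/w4.png

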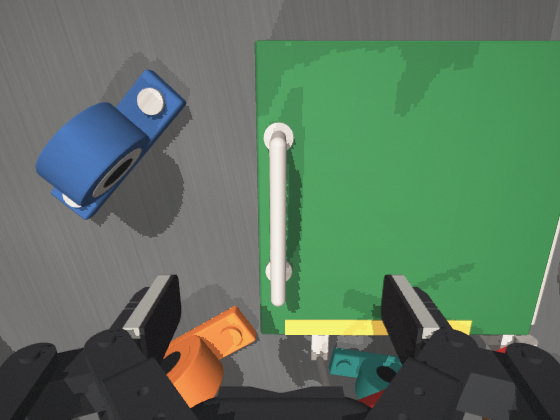

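Request:
play_rows([
  [0,0.4,-0.07,-0.03,0],
  [0,0.7,0,0,0],
  [0,0.7,0,0,0],
  [0,0.5,0,0,0],
  [0,0.24,0,0,0],
  [0,0,0,0,0],
  [1,0,0,0,0],
  [1,0,0,0,0],
  [1,0,0,0,0],
  [1,0,0,0,0],
  [1,0,0,0,0],
  [1,0,0,0,0],
  [1,0,0,0,0],
  [1,0,0,0,0],
  [1,0,0,0,0],
], newtons=60)

```text
clock: 15.3
position: [0.4724, 0.0509, 0.193]
ee_rot: [-0.456, -0.54, -0.456, 0.541]
contact_force: [-3.4, 1.4, 5.5]
width: 0.0079
```

```bash
python3 - <<'E'
from h import *
np.set_printoptions(precision=4,suppress=True)
im,d=snap('scene','s4.png');X=cloud('scene',d)
hsv=cv2.cvtColor(im,cv2.COLOR_RGB2HSV)
def ang(cam,im,X):
    hsv=cv2.cvtColor(im,cv2.COLOR_RGB2HSV)
    red=((hsv[...,0]<6)|(hsv[...,0]>174))&(hsv[...,1]>150)&(hsv[...,2]>120)&(abs(X[...,0]-.56)<.16)&(X[...,1]>-.16)&(X[...,1]<0)&(X[...,2]>.095)
    q=X[red];ax=np.array([np.cos(np.radians(-9.7)),np.sin(np.radians(-9.7))])
    h=np.array([.673,.0168]);s=-(q[:,:2]-h)@ax; n=np.array([-ax[1],ax[0]]);y=(q[:,:2]-h)@n
    k=np.polyfit(s,q[:,2],1);r=np.arctan2(q[:,2]-.0905,s)
    print(cam,len(q),'fit slope ang',np.arctan(k[0]),'z at 0',k[1],'s',s.min(),s.max(),'y',np.median(y),'zmax',q[:,2].max(),'med dir',np.median(r[s>.1]))
ang('scene',im,X)
im,d=snap('top','t4.png');ang('top',im,cloud('top',d))
plan([.4712,.0512,.195],-9.7)
E
```

```text
scene 254 fit slope ang 0.41455743684361895 z at 0 0.09743272873622799 s 0.005871114124597916 0.17295544429408352 y -0.1220947229837746 zmax 0.1739701724957713 med dir 0.4566233561596423
top 162 fit slope ang 0.40872527948483345 z at 0 0.09925124893337198 s 0.009078106397721093 0.17120655532012904 y -0.12180483637703801 zmax 0.17405778341386713 med dir 0.46202122827698305
clock 15.4 pos [0.4725 0.0509 0.193 ] toolx [-0.0012  0.0002 -1.    ] y ang -9.71185478216598 q6 0.12994568079779614 width 0.008344592345213534 F [-4.0959  2.2188  5.6864]
turn world 0.011854782165983124 twist rows total -0.001975797027663854
delta [-0.0013  0.0003  0.002 ] in tool axes now /0.03: [-0.0666 -0.0436 -0.0043]
in tool axes after twist /0.03: [-0.0666 -0.0436 -0.0043] y ang after -9.699999991497519
```

Request:
play_rows([
  [1,-0.14,0.03,0,0],
  [1,-0.14,0.04,0,0],
  [1,-0.28,0.08,0,0],
  [1,-0.27,0.09,0,0],
  [1,-0.27,0.11,0,0],
  [1,-0.26,0.12,0,0],
  [1,0,0,0,0],
])

```text
clock: 16.1
position: [0.4863, 0.0485, 0.2348]
ee_rot: [-0.455, -0.54, -0.456, 0.541]
contact_force: [-6.8, 1.3, -3.5]
width: 0.0079
```

Request:
play_rows([
  [1,-0.26,0.13,0,0],
  [1,-0.25,0.14,0,0],
  [1,-0.25,0.15,0,0],
  [1,-0.24,0.16,0,0],
  [1,-0.12,0.09,0,0],
  [1,-0.12,0.08,0,0],
  [1,0,0,0,0],
  [1,0,0,0,0],
])

```text
clock: 16.9
position: [0.5071, 0.0449, 0.2711]
ee_rot: [-0.454, -0.539, -0.457, 0.542]
contact_force: [-8.8, 0.9, -4.5]
width: 0.0078
```

```bash
cat > chk.py <<'E'
from h import *
import sys
np.set_printoptions(precision=4,suppress=True)
tag=sys.argv[1]
ax=np.array([np.cos(np.radians(-9.7)),np.sin(np.radians(-9.7))]);n=np.array([-ax[1],ax[0]]);h=np.array([.673,.0168])
for cam in ['scene','top']:
    im,d=snap(cam,f'{cam}{tag}.png');X=cloud(cam,d);hsv=cv2.cvtColor(im,cv2.COLOR_RGB2HSV)
    s=-(X[...,:2]-h)@ax;y=(X[...,:2]-h)@n;z=X[...,2]
    box=(s>0)&(s<.23)&(z>.095)&(d>0)
    H,S,V=[hsv[...,i].astype(int) for i in range(3)]
    for nm,m in [('red',((H<6)|(H>174))&(S>150)&(V>100)&box&(abs(y+.122)<.015)),('stripe',(H>22)&(H<35)&(S>150)&box&(y<-.07)&(y>-.115)),('lid',(H>45)&(H<85)&(S>80)&box&(abs(y)<.11))]:
        k=np.polyfit(s[m],z[m],1) if m.sum()>10 else [np.nan]*2
        for _ in range(3):
            if m.sum()>10:
                m=m&(abs(z-np.polyval(k,s))<.006);k=np.polyfit(s[m],z[m],1)
        print(cam,nm,m.sum(),'ang %.4f z0 %.4f'%(np.arctan(k[0]),k[1]),'s max',s[m].max() if m.any() else 0)
im,_=manip.get_image('scene');cv2.imwrite(f'pics/sc{tag}.png',cv2.resize(im[130:290,190:390],(800,640),interpolation=cv2.INTER_CUBIC)[:600,:,::-1])
plan([.4712,.0512,.195],-9.7)
E
python3 chk.py 5
```

```text
scene red 243 ang 0.4113 z0 0.0979 s max 0.1708415549888364
scene stripe 89 ang 0.3888 z0 0.1010 s max 0.1828643443757122
scene lid 5366 ang 0.4003 z0 0.0993 s max 0.2002832150800063
top red 160 ang 0.4122 z0 0.0988 s max 0.17188725568980326
top stripe 80 ang 0.3961 z0 0.1012 s max 0.18079231961188721
top lid 335 ang 0.5539 z0 0.0925 s max 0.05140984066460347
clock 17.05 pos [0.507  0.0449 0.271 ] toolx [-0.0056  0.0008 -1.    ] y ang -9.703531428995893 q6 0.12046743057809063 width 0.007684375501843644 F [-7.4617  2.2606 -4.0701]
turn world 0.0035314289958989775 twist rows total -0.0005885714993164962
delta [-0.0358  0.0063 -0.076 ] in tool axes now /0.03: [ 2.5412 -1.1984 -0.0064]
in tool axes after twist /0.03: [ 2.5412 -1.1984 -0.0064] y ang after -9.699999943410656
```

View pics/sc5.png

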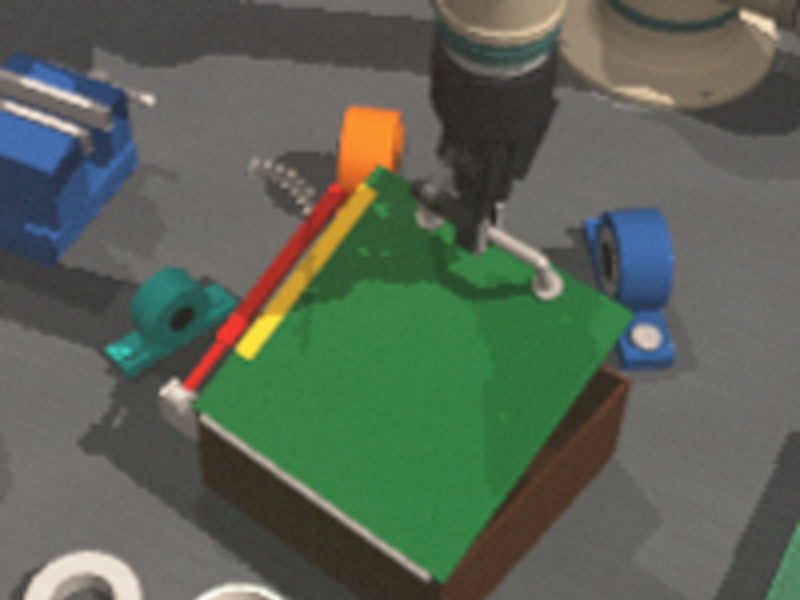

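The stripe and the red arm lie parallel and nearly level (crop 310,260). The lid is at about 0.40 and the index at 0.412. One small nudge, hold, then recheck.

Request:
play_rows([
  [1,-0.06,0.04,0,0],
  [1,0,0,0,0],
  [1,0,0,0,0],
  [1,0,0,0,0],
  [1,0,0,0,0],
  [1,0,0,0,0],
  [1,0,0,0,0],
  [1,0,0,0,0],
])

```text
clock: 17.85
position: [0.5083, 0.0447, 0.2728]
ee_rot: [-0.454, -0.539, -0.457, 0.542]
contact_force: [-8.0, 2.0, -4.6]
width: 0.0078
```

```bash
python3 chk.py 6; python3 - <<'E'
from h import *
np.set_printoptions(precision=4,suppress=True)
for r in manip.mark_of('top','bearing'): print(r['conf'],w('top',r['location']))
E
```

```text
scene red 240 ang 0.4128 z0 0.0975 s max 0.1715143564962146
scene stripe 87 ang 0.4015 z0 0.1006 s max 0.18408458137464317
scene lid 5378 ang 0.4105 z0 0.0993 s max 0.19996545105564073
top red 159 ang 0.4189 z0 0.0976 s max 0.17168183270443235
top stripe 73 ang 0.4062 z0 0.1009 s max 0.17898383787169297
top lid 396 ang 0.5644 z0 0.0928 s max 0.05955793597131553
clock 18.0 pos [0.5083 0.0447 0.2728] toolx [-0.0056  0.0007 -1.    ] y ang -9.70671820167088 q6 0.12022515573584996 width 0.007903182700327254 F [-7.9875  2.0863 -4.3444]
turn world 0.006718201670878443 twist rows total -0.0011197002784797405
delta [-0.0371  0.0065 -0.0778] in tool axes now /0.03: [ 2.5996 -1.2396 -0.0067]
in tool axes after twist /0.03: [ 2.5996 -1.2396 -0.0068] y ang after -9.699999894776026
0.82 [ 0.3317 -0.1362 -0.0016]
0.78 [ 0.5502 -0.1941  0.0005]
0.66 [0.4841 0.3924 0.0031]
0.62 [0.3255 0.1068 0.0011]
0.19 [0.6743 0.0173 0.0916]
```

View pics/scene6.png

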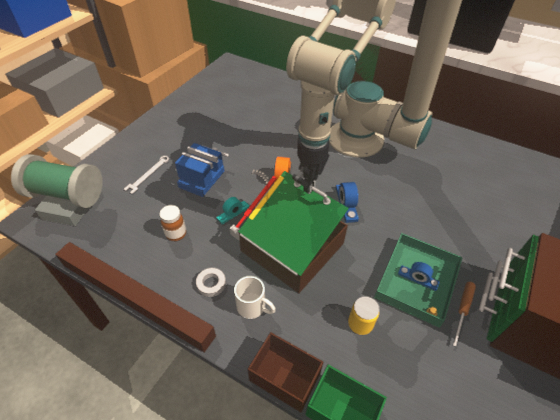

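The scene shows the block upright in the tray (420,272), the lid level with the red arm (265,200), the gripper on the handle (310,185), and the other things where they were. Handing in.

```bash
python3 -c "
from rig import manip
print(manip.sign_off())"
```

```text
the job is handed in; nothing more can be done
None
```

I moved the small blue bearing block off the shut lid and set it upright on the tray floor. I then raised the lid by its handle to the red index arm and handed the job in at about 18 s, with the gripper still holding. No verdict is reported.

**Last checks:**
- **Lid angle:** the scene camera put the lid at 0.410 rad and the index at 0.413. The stripe alone read slightly lower, 0.401 to 0.406, against an index of 0.413 to 0.419. All of these agree to within 0.02 rad, inside the 0.06 allowed. The top camera's fit of the lid plate (0.56) disagreed. The arm hid most of the plate from that camera, so I set that reading aside.
- **Hold:** the fingers were closed on the bar at 7.8 mm opening with a 60 N grip. Finger contact with the handle is not reported directly. The wrist felt about 9 N, steady.
- **Block:** it stood at about (0.484, 0.392), close to the middle of the tray. It was still there in the last pictures.
- **Other things:** the red arm's angle had not changed, and the other things on the bench looked unmoved in the last picture.

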